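# Find the take-up of a rod bender and set its zero peg

### The arm

A 7-joint arm with a two-finger parallel gripper is mounted at the origin on the work surface. World frame = base frame: x ahead of the robot, y to its left, z up, the work surface at z = 0. Lengths are in m, angles in rad, forces in N, time in s.
With the tool pointing down it reaches from about 0.4 to 0.875 m from the base axis. Payload 6.5 kg.
Tool frame: the origin (TCP) lies midway between the tips of the shut fingers; the grasp point (between the pads) lies 19 mm behind it; z points along the fingers, y is the direction in which the jaws open and shut (so a half turn about z gives the same grasp; the last joint's range is limited). The gripper opens to 85 mm and grips with 20 to 120 N. Pads are 22 mm wide; open, the fingers measure 114 mm over their backs; the gripper's body (76 mm by 85 mm) begins 54 mm behind the grasp point. The pads swing forward as they close: fully open they stand 13 mm farther back than shut.
Start: joints at [-1.25, 0.536, -0.004, 1.538, 0.003, 1.067, -0.071], TCP at [0.245, 0.602, 0.194] pointing down, gripper open.
Joint ranges: [-2.7, 2.7], [-0.37, 2.16], [-1.27, 1.26], [0.24, 2.4], [-1.31, 4.45], [0.19, 1.91], [-2.76, 2.76]. Speed limits (rad/s): [2.39, 2.39, 3.14, 3.14, 3.14, 3.14, 3.14].

### API

Orientations are given as a 3x3 rotation matrix whose columns are the frame's x, y, z axes.
In Python, from bench import robot gives the robot as it stands.
- The arm moves only by the shell command python3 -m creep 'ROWS'. ROWS is a JSON object of lists of equal length, an entry for each row: "rotation": the turn, a rotation vector about the tool's x, y, z as a fraction of full scale, a list of three; "travel": the shift along the tool's x, y, z as a fraction of full scale, a list of three; "grip": the opening, from -1 (shut) to 1 (fully open). A call has 1 to 10 rows; each row shifts and turns the commanded pose from where the row before left it, along the tool's axes as they then stand; what a row does not reach is not made up. Full scale, the value 1, is 0.025 m for a shift and 0.12 rad for a turn. A row lasts 1/8 s, in which the tool goes at most 62.5 mm and 10.7 degrees, less where a joint would pass 70% of its speed; a pose out of reach is approached as far as the arm can. A call with a number of a shift or a turn outside -1 to 1 is refused whole. A call with a gripper value outside its range is refused whole. The fingers move at their own pace and stop on an object; the grip force is fixed at half the most. Time passes only in rows, so rows that do not move let the fingers close. It gives the time, the measured TCP pose, the force and the opening at its end, in the units of the state.
- robot.sense(): the state, without advancing time (a new reading comes with each control period).
- robot.snapshot(name): name is "side" or "top" or "wrist"; returns a dict with "frame" (420x560x3 uint8, red, green, blue), "fx", "fy", "cx", "cy" (pixels), "origin" and "attitude" of the camera in the world; the wrist camera has in their place "mount" (4x4, takes a point from camera to tool coordinates, whose origin is the TCP and whose axes are the flange's). Camera axes: x right, y up, looking along -z (the intrinsics and any distortion apply to the point x, -y, -z); pixel columns grow to the right and rows downward; lengths in m; the calibration is good to about 2 mm. A picture is of the moment at which its call begins: read the wrist's pose just before it. There is no depth.
- robot.sign_off(): hands the job in, once; it reports no verdict.
The state is a dict: "t": time; "joint_pos": joint angles; "qvel": joint speeds; "joint_efforts": joint torques, N m; "tool_pos": TCP position; "tool_rot": TCP orientation; "contact_force": force on the tool from outside, world axes, zero at the start; "wrist_torque": the same for the moment, N m; "opening": finger opening in m.
Only numpy, scipy, OpenCV 4.12 (cv2) and the standard library are available. Lean on these libraries where they do the work, as an engineer would, in place of code of your own. Each camera call takes 0.05 s, during which the arm holds its last target. There are 200 camera calls.

### The job

A rod is clamped in the bench bender. Swing the bending lever by its upright grip, counter-clockwise seen from above, through its slack until the resistance clearly firms up on the rod, without bending the rod, and leave the lever resting there. Then mark how far it travelled: bring the zero peg round, counter-clockwise too, until it just touches the lever's tail, then let go; leave the loose parts lying round the bender alone.

Things in the scene. Friction and masses are not known exactly. Their poses are not given: they have to be found in the camera images.
- bender: The bender, bolted to the bench: a round steel base plate (diameter 270 mm, 12 mm thick, with scale ticks), on it a grey round head (diameter 92 mm, up to 70 mm high). Origin: centre of the plate's underside on the bench, on the pivot axis; z up along the pivot axis; the rod leaves the head towards its -x.
- pivot (a point): Point on the vertical pivot axis at the top of the lever's hub, 93 mm above the bench. Lever and zero peg both turn about this axis.
- rod: The straight 12 mm steel rod, clamped in the head, 42 mm above the bench, reaching 200 mm from the pivot axis; frame as the bender's. Where the lever meets it is hidden in the head. Past first contact the push at the grip rises from the friction by about 1.7 N per mm (260 N per rad); at about 15 N, 0.05 rad past first contact, the rod is bent for good.
- lever (a joint): Angle of the bending lever, rad, growing counter-clockwise seen from above, about 0 to 0.1 at the start. It turns freely against a steady friction of about 2.3 N at the grip and stays where it is left. First contact with the rod lies somewhere between 0.25 and 0.95 and differs every time.
- lever_grip (a point): Centre (half-way up) of the lever's grip: an upright black rubber cylinder, diameter 28 mm, from 88 to 150 mm above the bench, 155 mm from the pivot axis, at the end of a flat bar 24 mm wide whose top is 88 mm above the bench.
- tail_face (a point): Point on the side of the lever's tail (a flat bar 18 mm wide, 74 to 88 mm above the bench, reaching 135 mm from the pivot on the side opposite to the grip), on the face that the peg meets, 114 mm from the pivot. It coincides with peg_face when peg and tail touch.
- pointer (a joint): Angle of the zero peg's carrier round the head, rad, growing counter-clockwise seen from above. It equals the lever's angle when the peg touches the tail; at the start it is -0.5 to -0.25, so the peg stands clear behind the tail. It slides with a friction of about 0.9 N at the peg and stays where it is left.
- peg_top (a point): Point on the axis of the zero peg, 118 mm above the bench, 12 mm under its top: an upright steel pin, diameter 16 mm, rising to 130 mm above the bench, 115 mm from the pivot axis, on a low flat bar. The part above 88 mm is higher than the tail and free to grip.
- peg_face (a point): Point on the peg's surface that meets the tail, 81 mm above the bench.
- tube_offcut: Bystander: short steel tube, diameter 42 mm, 35 mm high, standing by the base plate. Origin: centre of its underside.
- slug: Bystander: steel disc, diameter 32 mm, 22 mm high, by the base plate. Origin: centre of its underside.
- wrench: Bystander: wrench, 160 mm long, lying by the base plate. Origin at its middle.

How it is judged:
By the outcome, as a careful person would: the job done as asked, in the order asked, and still so for the second after the job is handed in, with the robot touching nothing.
It also fails if it takes over 72 s, if anything falls off the work surface, if the arm or the gripper's body presses on something with over 40 N, if the wrist force passes 120 N, or if a joint passes its speed limit or range.

## Working session

There is one attempt and no reset: what is moved stays moved. The work goes in short steps, Python scripts to look and compute and a shell command to move; the robot and the scene stay as the last step left them, time stands still between calls to the robot, and variables do not carry over. Pictures are saved under pics/ and viewed, about 8 in all and at most 12, crops included, and the job is handed in when it is done.

```bash
mkdir -p pics; ls; cat > h.py <<'E'
import numpy as np, cv2
from bench import robot
def snap(n,f):
    s=robot.sense(); d=robot.snapshot(n); cv2.imwrite(f'pics/{f}.png',cv2.cvtColor(d['frame'],cv2.COLOR_RGB2BGR))
    np.save(f'pics/{f}.npy',{'d':d,'s':s},allow_pickle=True)
    return d,s
def load(f):
    o=np.load(f'pics/{f}.npy',allow_pickle=True).item(); return o['d'],o['s']
def cam(d,s):
    if 'mount' in d:
        T=np.eye(4);T[:3,:3]=s['tool_rot'];T[:3,3]=s['tool_pos'];M=T@np.array(d['mount']);return M[:3,:3],M[:3,3]
    return np.array(d['attitude']),np.array(d['origin'])
def ray(d,s,u,v,z):
    R,o=cam(d,s); r=R@np.array([(u-d['cx'])/d['fx'],-(v-d['cy'])/d['fy'],-1.])
    return o+r*(z-o[2])/r[2]
def proj(d,s,p):
    R,o=cam(d,s); c=R.T@(np.array(p)-o); return d['cx']+d['fx']*c[0]/-c[2], d['cy']-d['fy']*c[1]/-c[2]
E
python3 - <<'E'
from h import *
for n in('top','side'):
    d,s=snap(n,n+'0'); print({k:np.round(v,3).tolist() if k!='frame' else 0 for k,v in d.items()})
print({k:np.round(v,3).tolist() for k,v in s.items()})
a=np.hstack([cv2.imread('pics/top0.png')]);
E
```

```text
pics
{'frame': 0, 'fx': 469.379, 'fy': 469.379, 'cx': 282.859, 'cy': 212.732, 'origin': [0.46, 0.055, 0.929], 'attitude': [[0.027, 0.989, -0.146], [-1.0, 0.028, 0.005], [0.009, 0.146, 0.989]]}
{'frame': 0, 'fx': 460.716, 'fy': 460.716, 'cx': 275.944, 'cy': 211.131, 'origin': [0.45, 0.542, 0.639], 'attitude': [[-0.953, 0.225, -0.202], [-0.302, -0.692, 0.655], [0.008, 0.686, 0.728]]}
{'t': 0.05, 'joint_pos': [-1.25, 0.537, -0.004, 1.539, 0.003, 1.067, -0.071], 'qvel': [-0.001, -0.002, -0.0, -0.001, 0.0, -0.0, 0.001], 'joint_efforts': [0.003, -58.512, 1.053, -26.007, 0.013, 0.005, -0.0], 'tool_pos': [0.245, 0.601, 0.193], 'tool_rot': [[-0.926, 0.377, -0.001], [0.377, 0.926, -0.002], [-0.0, -0.002, -1.0]], 'contact_force': [0.479, 0.417, 0.441], 'wrist_torque': [-0.064, 0.015, 0.027], 'opening': 0.086}
```

View pics/top0.png

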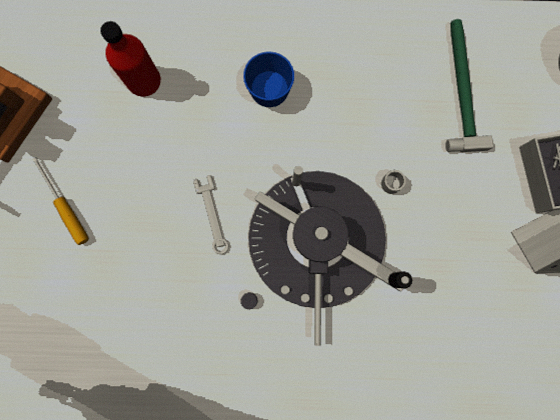

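View pics/side0.png

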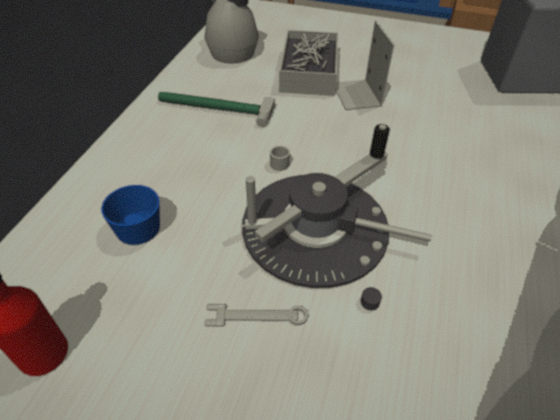

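```bash
python3 - <<'E'
from h import *
T,s=load('top0'); S,_=load('side0')
def tri(a,b):
    o=[];dd=[]
    A=[];B=[]
    for d,(u,v) in((T,a),(S,b)):
        R,c=cam(d,s); r=R@np.array([(u-d['cx'])/d['fx'],-(v-d['cy'])/d['fy'],-1.]); r/=np.linalg.norm(r)
        P=np.eye(3)-np.outer(r,r);A.append(P);B.append(P@c)
    return np.linalg.lstsq(np.vstack(A),np.hstack(B),rcond=None)[0]
for n,a,b,z in(('hub',(321,233),(319,188),.093),('grip',(405,279),(382,127),.15),('peg',(298,171),(250,178),.13),('rodend',(318,345),(430,237),.042)):
    print(n,ray(T,s,*a,z).round(4),ray(S,s,*b,z).round(4),tri(a,b).round(4))
p=ray(T,s,321,233,.093);
for n,q,z in(('grip',(405,279),.15),('peg',(298,171),.13)):
    e=ray(T,s,*q,z)-p; print(n,np.hypot(*e[:2]),np.degrees(np.arctan2(e[1],e[0])))
R=np.array(s['tool_rot']); print('tool y deg',np.degrees(np.arctan2(R[1,1],R[0,1])))
E
```

```text
hub [ 0.5488 -0.0185  0.093 ] [ 0.548  -0.0244  0.093 ] [ 0.5475 -0.018   0.0992]
grip [ 0.4706 -0.1531  0.15  ] [ 0.4693 -0.151   0.15  ] [ 0.47   -0.1535  0.1482]
peg [0.6523 0.0265 0.13  ] [0.6539 0.0259 0.13  ] [0.6528 0.0267 0.1307]
rodend [ 0.3477 -0.0207  0.042 ] [ 0.349 -0.019  0.042] [ 0.348  -0.0209  0.0401]
grip 0.1556246590251218 -120.17056949754362
peg 0.11289671108676784 23.521500300408768
tool y deg 67.84432061940318
```

```bash

python3 -m creep '{"rotation":[[0,0,0],[0,0,0],[0,0,0],[0,0,0],[0,0,0],[0,0,0],[0,0,0],[0,0,0],[0,0,0],[0,0,0]],"travel":[[-0.78,-0.69,0],[-0.78,-0.69,0],[-0.78,-0.69,0],[-0.78,-0.69,0],[-0.78,-0.69,0],[-0.78,-0.69,0],[-0.78,-0.69,0],[-0.78,-0.69,0],[-0.78,-0.69,0],[-0.78,-0.69,0]],"grip":[0.1,0.1,0.1,0.1,0.1,0.1,0.1,0.1,0.1,0.1]}'
python3 -m creep '{"rotation":[[0,0,0],[0,0,0],[0,0,0],[0,0,0],[0,0,0],[0,0,0],[0,0,0],[0,0,0],[0,0,0],[0,0,0]],"travel":[[-0.78,-0.69,0],[-0.78,-0.69,0],[-0.78,-0.69,0],[-0.78,-0.69,0],[-0.78,-0.69,0],[-0.53,-0.95,0],[-0.53,-0.95,0],[-0.53,-0.95,0],[-0.53,-0.95,0],[-0.53,-0.95,0]],"grip":[0.1,0.1,0.1,0.1,0.1,0.1,0.1,0.1,0.1,0.1]}'
python3 -m creep '{"rotation":[[0,0,0],[0,0,0],[0,0,0],[0,0,0],[0,0,0],[0,0,0],[0,0,0],[0,0,0],[0,0,0],[0,0,0]],"travel":[[-0.53,-0.95,0],[-0.53,-0.95,0],[-0.53,-0.95,0],[-0.53,-0.95,0],[-0.53,-0.95,0],[-0.53,-0.95,0],[-0.53,-0.95,0],[-0.53,-0.95,0],[-0.53,-0.95,0],[-0.53,-0.95,0]],"grip":[0.1,0.1,0.1,0.1,0.1,0.1,0.1,0.1,0.1,0.1]}'
python3 -m creep '{"rotation":[[0,0,1],[0,0,1],[0,0,1],[0,0,1],[0,0,1],[0,0,1],[0,0,1],[0,0,1],[0,0,1],[0,0,1]],"travel":[[0,0,0],[0,0,0],[0,0,0],[0,0,0],[0,0,0],[0,0,0],[0,0,0],[0,0,0],[0,0,0],[0,0,0]],"grip":[0.1,0.1,0.1,0.1,0.1,0.1,0.1,0.1,0.1,0.1]}'
python3 -m creep '{"rotation":[[0,0,1],[0,0,1],[0,0,1],[0,0,1],[0,0,0.25],[0,0,0]],"travel":[[0,0,0],[0,0,0],[0,0,0],[0,0,0],[0,0,0],[0,0,0]],"grip":[0.1,0.1,0.1,0.1,0.1,0.1]}'
python3 - <<'E'
from h import *
d,s=snap('wrist','w1'); print(np.round(s['tool_rot'],3),s['joint_pos'])
print(proj(d,s,[.470,-.153,.15]),proj(d,s,[.548,-.019,.093]))
E
```

```text
t: 1.35
tool_pos: [0.3608, 0.3676, 0.1933]
tool_rot: [[-0.926, 0.377, -0.0], [0.377, 0.926, -0.001], [0.0, -0.001, -1.0]]
contact_force: [0.6, -0.6, 0.7]
opening: 0.0471
t: 2.6
tool_pos: [0.4348, 0.1161, 0.1934]
tool_rot: [[-0.926, 0.377, -0.0], [0.377, 0.926, -0.0], [0.0, -0.0, -1.0]]
contact_force: [-0.1, -0.3, 0.5]
opening: 0.0472
t: 3.85
tool_pos: [0.468, -0.1537, 0.1934]
tool_rot: [[-0.926, 0.377, -0.0], [0.377, 0.926, 0.0], [0.0, -0.0, -1.0]]
contact_force: [0.1, -0.3, 0.2]
opening: 0.0472
t: 5.1
tool_pos: [0.4679, -0.1527, 0.1934]
tool_rot: [[0.02, 1.0, -0.001], [1.0, -0.02, 0.0], [0.0, -0.001, -1.0]]
contact_force: [0.1, 0.4, 0.3]
opening: 0.0469
t: 5.85
tool_pos: [0.4681, -0.1528, 0.1935]
tool_rot: [[0.501, 0.866, -0.0], [0.866, -0.501, -0.0], [-0.0, -0.0, -1.0]]
contact_force: [-0.1, 0.6, -0.1]
opening: 0.0469
[[ 0.501  0.866 -0.   ]
 [ 0.866 -0.501 -0.   ]
 [-0.    -0.    -1.   ]] [-0.36485131  0.32072078  0.71947555  1.9778155  -0.26085848  0.93575433
 -0.03831127]
(np.float64(280.9362621620778), np.float64(219.2842686612426)) (np.float64(281.4648607395679), np.float64(21.388881079044722))
```

View pics/w1.png

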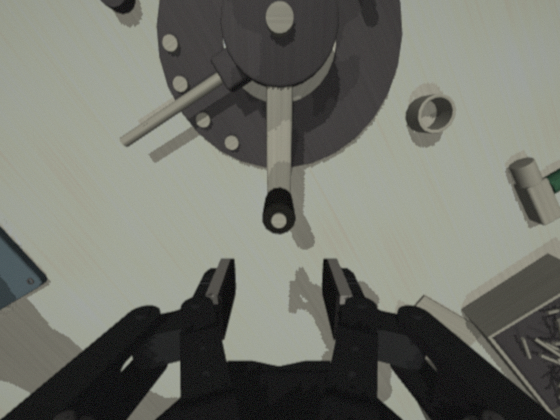

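```bash
cat > guard.py <<'E'
from h import *
import sys
s=robot.sense();R=np.array(s['tool_rot']);f=R.T@np.array(s['contact_force'])
p=np.array(s['tool_pos'])-[.548,-.019,.093]
print('t %.2f Ft %.2f Fx %.2f Fz %.2f ang %.3f r %.4f toolang %.3f'%(s['t'],-f[1],f[0],f[2],np.arctan2(p[1],p[0]),np.hypot(p[0],p[1]),np.arctan2(R[1,1],R[0,1])-np.pi/2))
sys.exit(-f[1]>float(sys.argv[1]))
E
python3 -m creep '{"rotation":[[0,0,0],[0,0,0],[0,0,0],[0,0,0],[0,0,0]],"travel":[[0.03,0,0.93],[0.03,0,0.93],[0,0,0.93],[0,0,0.93],[0,0,0]],"grip":[0.1,0.1,0.1,0.1,0.1]}' && python3 guard.py 2 &&
python3 -m creep '{"rotation":[[0,0,-0.143],[0,0,-0.143],[0,0,-0.143],[0,0,-0.143],[0,0,-0.143],[0,0,-0.143],[0,0,-0.143],[0,0,-0.143],[0,0,-0.143],[0,0,0]],"travel":[[0.001,0.107,0],[0.001,0.107,0],[0.001,0.107,0],[0.001,0.107,0],[0.001,0.107,0],[0.001,0.107,0],[0.001,0.107,0],[0.001,0.107,0],[0.001,0.107,0],[0,0,0]],"grip":[0.1,0.1,0.1,0.1,0.1,0.1,0.1,0.1,0.1,0.1]}' && python3 guard.py 9
```

```text
t: 6.52
tool_pos: [0.4676, -0.1514, 0.0995]
tool_rot: [[0.501, 0.865, -0.003], [0.865, -0.501, 0.0], [-0.001, -0.003, -1.0]]
contact_force: [0.3, -0.0, 0.2]
opening: 0.0472
t 6.53 Ft -0.28 Fx 0.11 Fz -0.20 ang -2.117 r 0.1549 toolang -2.096False
```

```bash
sed -i 's/sys.exit(\(.*\))$/sys.exit(int(\1))/' guard.py
python3 -m creep '{"rotation":[[0,0,-0.143],[0,0,-0.143],[0,0,-0.143],[0,0,-0.143],[0,0,-0.143],[0,0,-0.143],[0,0,-0.143],[0,0,-0.143],[0,0,-0.143],[0,0,0]],"travel":[[0.001,0.107,0],[0.001,0.107,0],[0.001,0.107,0],[0.001,0.107,0],[0.001,0.107,0],[0.001,0.107,0],[0.001,0.107,0],[0.001,0.107,0],[0.001,0.107,0],[0,0,0]],"grip":[0.1,0.1,0.1,0.1,0.1,0.1,0.1,0.1,0.1,0.1]}' && python3 guard.py 9
```

```text
t: 7.78
tool_pos: [0.4911, -0.1623, 0.1006]
tool_rot: [[0.363, 0.932, 0.001], [0.932, -0.363, -0.0], [-0.0, 0.001, -1.0]]
contact_force: [-1.3, 0.7, 0.7]
opening: 0.0472
t 7.78 Ft 1.48 Fx 0.18 Fz -0.71 ang -1.949 r 0.1542 toolang -1.942
```

```bash

python3 -m creep '{"rotation":[[0,0,-0.083],[0,0,-0.083],[0,0,0]],"travel":[[0.001,0.062,0],[0.001,0.062,0],[0,0,0]],"grip":[0.1,0.1,0.1]}' >/dev/null && python3 guard.py 3.8 && 
python3 -m creep '{"rotation":[[0,0,-0.083],[0,0,-0.083],[0,0,0]],"travel":[[0.001,0.062,0],[0.001,0.062,0],[0,0,0]],"grip":[0.1,0.1,0.1]}' >/dev/null && python3 guard.py 3.8 && 
python3 -m creep '{"rotation":[[0,0,-0.083],[0,0,-0.083],[0,0,0]],"travel":[[0.001,0.062,0],[0.001,0.062,0],[0,0,0]],"grip":[0.1,0.1,0.1]}' >/dev/null && python3 guard.py 3.8 && 
python3 -m creep '{"rotation":[[0,0,-0.083],[0,0,-0.083],[0,0,0]],"travel":[[0.001,0.062,0],[0.001,0.062,0],[0,0,0]],"grip":[0.1,0.1,0.1]}' >/dev/null && python3 guard.py 3.8 && 
python3 -m creep '{"rotation":[[0,0,-0.083],[0,0,-0.083],[0,0,0]],"travel":[[0.001,0.062,0],[0.001,0.062,0],[0,0,0]],"grip":[0.1,0.1,0.1]}' >/dev/null && python3 guard.py 3.8
```

```text
t 8.15 Ft 1.87 Fx 0.03 Fz -1.43 ang -1.931 r 0.1541 toolang -1.922
t 8.53 Ft 1.11 Fx -0.32 Fz -0.73 ang -1.910 r 0.1541 toolang -1.902
t 8.90 Ft 1.38 Fx -0.00 Fz -0.90 ang -1.890 r 0.1540 toolang -1.882
t 9.28 Ft 0.46 Fx -1.39 Fz -1.23 ang -1.870 r 0.1540 toolang -1.863
t 9.65 Ft 1.53 Fx -0.84 Fz -0.82 ang -1.850 r 0.1539 toolang -1.843
```

```bash

python3 -m creep '{"rotation":[[0,0,-0.083],[0,0,-0.083],[0,0,0]],"travel":[[0.001,0.062,0],[0.001,0.062,0],[0,0,0]],"grip":[0.1,0.1,0.1]}' >/dev/null && python3 guard.py 3.5 && 
python3 -m creep '{"rotation":[[0,0,-0.083],[0,0,-0.083],[0,0,0]],"travel":[[0.001,0.062,0],[0.001,0.062,0],[0,0,0]],"grip":[0.1,0.1,0.1]}' >/dev/null && python3 guard.py 3.5 && 
python3 -m creep '{"rotation":[[0,0,-0.083],[0,0,-0.083],[0,0,0]],"travel":[[0.001,0.062,0],[0.001,0.062,0],[0,0,0]],"grip":[0.1,0.1,0.1]}' >/dev/null && python3 guard.py 3.5 && 
python3 -m creep '{"rotation":[[0,0,-0.083],[0,0,-0.083],[0,0,0]],"travel":[[0.001,0.062,0],[0.001,0.062,0],[0,0,0]],"grip":[0.1,0.1,0.1]}' >/dev/null && python3 guard.py 3.5 && 
python3 -m creep '{"rotation":[[0,0,-0.083],[0,0,-0.083],[0,0,0]],"travel":[[0.001,0.062,0],[0.001,0.062,0],[0,0,0]],"grip":[0.1,0.1,0.1]}' >/dev/null && python3 guard.py 3.5 && 
python3 -m creep '{"rotation":[[0,0,-0.083],[0,0,-0.083],[0,0,0]],"travel":[[0.001,0.062,0],[0.001,0.062,0],[0,0,0]],"grip":[0.1,0.1,0.1]}' >/dev/null && python3 guard.py 3.5 && 
python3 -m creep '{"rotation":[[0,0,-0.083],[0,0,-0.083],[0,0,0]],"travel":[[0.001,0.062,0],[0.001,0.062,0],[0,0,0]],"grip":[0.1,0.1,0.1]}' >/dev/null && python3 guard.py 3.5 && 
python3 -m creep '{"rotation":[[0,0,-0.083],[0,0,-0.083],[0,0,0]],"travel":[[0.001,0.062,0],[0.001,0.062,0],[0,0,0]],"grip":[0.1,0.1,0.1]}' >/dev/null && python3 guard.py 3.5 && 
python3 -m creep '{"rotation":[[0,0,-0.083],[0,0,-0.083],[0,0,0]],"travel":[[0.001,0.062,0],[0.001,0.062,0],[0,0,0]],"grip":[0.1,0.1,0.1]}' >/dev/null && python3 guard.py 3.5 && 
python3 -m creep '{"rotation":[[0,0,-0.083],[0,0,-0.083],[0,0,0]],"travel":[[0.001,0.062,0],[0.001,0.062,0],[0,0,0]],"grip":[0.1,0.1,0.1]}' >/dev/null && python3 guard.py 3.5
```

```text
t 10.03 Ft 1.91 Fx -1.31 Fz -0.72 ang -1.830 r 0.1538 toolang -1.823
t 10.40 Ft 1.71 Fx -1.61 Fz 0.02 ang -1.810 r 0.1537 toolang -1.803
t 10.78 Ft 1.75 Fx -0.80 Fz -0.30 ang -1.789 r 0.1536 toolang -1.783
t 11.15 Ft 1.92 Fx -1.50 Fz 0.04 ang -1.769 r 0.1536 toolang -1.763
t 11.53 Ft 2.25 Fx -1.06 Fz 0.75 ang -1.749 r 0.1535 toolang -1.743
t 11.90 Ft 1.35 Fx -1.29 Fz -0.01 ang -1.729 r 0.1535 toolang -1.723
t 12.28 Ft 2.41 Fx -1.37 Fz -0.15 ang -1.708 r 0.1534 toolang -1.703
t 12.65 Ft 1.85 Fx -1.39 Fz -0.29 ang -1.688 r 0.1533 toolang -1.683
t 13.03 Ft 2.37 Fx -1.92 Fz -0.55 ang -1.668 r 0.1533 toolang -1.663
t 13.40 Ft 1.77 Fx -1.50 Fz 0.13 ang -1.648 r 0.1532 toolang -1.643
```

```bash

python3 -m creep '{"rotation":[[0,0,-0.083],[0,0,-0.083],[0,0,0]],"travel":[[-0.003,0.062,0],[-0.003,0.062,0],[0,0,0]],"grip":[0.1,0.1,0.1]}' >/dev/null && python3 guard.py 3.7 && 
python3 -m creep '{"rotation":[[0,0,-0.083],[0,0,-0.083],[0,0,0]],"travel":[[-0.003,0.062,0],[-0.003,0.062,0],[0,0,0]],"grip":[0.1,0.1,0.1]}' >/dev/null && python3 guard.py 3.7 && 
python3 -m creep '{"rotation":[[0,0,-0.083],[0,0,-0.083],[0,0,0]],"travel":[[-0.003,0.062,0],[-0.003,0.062,0],[0,0,0]],"grip":[0.1,0.1,0.1]}' >/dev/null && python3 guard.py 3.7 && 
python3 -m creep '{"rotation":[[0,0,-0.083],[0,0,-0.083],[0,0,0]],"travel":[[-0.003,0.062,0],[-0.003,0.062,0],[0,0,0]],"grip":[0.1,0.1,0.1]}' >/dev/null && python3 guard.py 3.7 && 
python3 -m creep '{"rotation":[[0,0,-0.083],[0,0,-0.083],[0,0,0]],"travel":[[-0.003,0.062,0],[-0.003,0.062,0],[0,0,0]],"grip":[0.1,0.1,0.1]}' >/dev/null && python3 guard.py 3.7 && 
python3 -m creep '{"rotation":[[0,0,-0.083],[0,0,-0.083],[0,0,0]],"travel":[[-0.003,0.062,0],[-0.003,0.062,0],[0,0,0]],"grip":[0.1,0.1,0.1]}' >/dev/null && python3 guard.py 3.7 && 
python3 -m creep '{"rotation":[[0,0,-0.083],[0,0,-0.083],[0,0,0]],"travel":[[-0.003,0.062,0],[-0.003,0.062,0],[0,0,0]],"grip":[0.1,0.1,0.1]}' >/dev/null && python3 guard.py 3.7 && 
python3 -m creep '{"rotation":[[0,0,-0.083],[0,0,-0.083],[0,0,0]],"travel":[[-0.003,0.062,0],[-0.003,0.062,0],[0,0,0]],"grip":[0.1,0.1,0.1]}' >/dev/null && python3 guard.py 3.7 && 
python3 -m creep '{"rotation":[[0,0,-0.083],[0,0,-0.083],[0,0,0]],"travel":[[-0.003,0.062,0],[-0.003,0.062,0],[0,0,0]],"grip":[0.1,0.1,0.1]}' >/dev/null && python3 guard.py 3.7 && 
python3 -m creep '{"rotation":[[0,0,-0.083],[0,0,-0.083],[0,0,0]],"travel":[[-0.003,0.062,0],[-0.003,0.062,0],[0,0,0]],"grip":[0.1,0.1,0.1]}' >/dev/null && python3 guard.py 3.7
```

```text
t 13.78 Ft 1.65 Fx -0.84 Fz 0.18 ang -1.627 r 0.1533 toolang -1.623
t 14.15 Ft 1.88 Fx 1.20 Fz -0.93 ang -1.607 r 0.1533 toolang -1.603
t 14.53 Ft 1.46 Fx 1.59 Fz 0.56 ang -1.587 r 0.1534 toolang -1.583
t 14.90 Ft 1.64 Fx 1.48 Fz 0.40 ang -1.567 r 0.1538 toolang -1.564
t 15.28 Ft 0.99 Fx 0.31 Fz 0.31 ang -1.547 r 0.1540 toolang -1.544
t 15.65 Ft 1.74 Fx 1.43 Fz 0.52 ang -1.527 r 0.1542 toolang -1.524
t 16.02 Ft 1.16 Fx 0.96 Fz 0.27 ang -1.507 r 0.1543 toolang -1.504
t 16.40 Ft 0.79 Fx 0.77 Fz 0.31 ang -1.486 r 0.1545 toolang -1.484
t 16.77 Ft 1.66 Fx 0.51 Fz 0.91 ang -1.467 r 0.1547 toolang -1.464
t 17.15 Ft 1.10 Fx 1.17 Fz 0.62 ang -1.447 r 0.1548 toolang -1.444
```

```bash

python3 -m creep '{"rotation":[[0,0,-0.083],[0,0,-0.083],[0,0,0]],"travel":[[0,0.062,0],[0,0.062,0],[0,0,0]],"grip":[0.1,0.1,0.1]}' >/dev/null && python3 guard.py 3.5 && 
python3 -m creep '{"rotation":[[0,0,-0.083],[0,0,-0.083],[0,0,0]],"travel":[[0,0.062,0],[0,0.062,0],[0,0,0]],"grip":[0.1,0.1,0.1]}' >/dev/null && python3 guard.py 3.5 && 
python3 -m creep '{"rotation":[[0,0,-0.083],[0,0,-0.083],[0,0,0]],"travel":[[0,0.062,0],[0,0.062,0],[0,0,0]],"grip":[0.1,0.1,0.1]}' >/dev/null && python3 guard.py 3.5 && 
python3 -m creep '{"rotation":[[0,0,-0.083],[0,0,-0.083],[0,0,0]],"travel":[[0,0.062,0],[0,0.062,0],[0,0,0]],"grip":[0.1,0.1,0.1]}' >/dev/null && python3 guard.py 3.5 && 
python3 -m creep '{"rotation":[[0,0,-0.083],[0,0,-0.083],[0,0,0]],"travel":[[0,0.062,0],[0,0.062,0],[0,0,0]],"grip":[0.1,0.1,0.1]}' >/dev/null && python3 guard.py 3.5 && 
python3 -m creep '{"rotation":[[0,0,-0.083],[0,0,-0.083],[0,0,0]],"travel":[[0,0.062,0],[0,0.062,0],[0,0,0]],"grip":[0.1,0.1,0.1]}' >/dev/null && python3 guard.py 3.5 && 
python3 -m creep '{"rotation":[[0,0,-0.083],[0,0,-0.083],[0,0,0]],"travel":[[0,0.062,0],[0,0.062,0],[0,0,0]],"grip":[0.1,0.1,0.1]}' >/dev/null && python3 guard.py 3.5 && 
python3 -m creep '{"rotation":[[0,0,-0.083],[0,0,-0.083],[0,0,0]],"travel":[[0,0.062,0],[0,0.062,0],[0,0,0]],"grip":[0.1,0.1,0.1]}' >/dev/null && python3 guard.py 3.5
```

```text
t 17.52 Ft 1.26 Fx 1.95 Fz 0.19 ang -1.426 r 0.1548 toolang -1.424
t 17.90 Ft 2.05 Fx 0.19 Fz 0.35 ang -1.406 r 0.1548 toolang -1.404
t 18.27 Ft 1.55 Fx 0.13 Fz -0.32 ang -1.386 r 0.1548 toolang -1.384
t 18.65 Ft 1.55 Fx 1.17 Fz -0.25 ang -1.366 r 0.1548 toolang -1.364
t 19.02 Ft 0.67 Fx 1.85 Fz -0.35 ang -1.346 r 0.1548 toolang -1.344
t 19.40 Ft 1.08 Fx 1.27 Fz -0.51 ang -1.326 r 0.1547 toolang -1.324
t 19.77 Ft 0.56 Fx 1.45 Fz -1.16 ang -1.306 r 0.1548 toolang -1.305
t 20.15 Ft 1.14 Fx 1.42 Fz 0.24 ang -1.286 r 0.1548 toolang -1.285
```

```bash

python3 -m creep '{"rotation":[[0,0,-0.083],[0,0,-0.083],[0,0,0]],"travel":[[0,0.062,0],[0,0.062,0],[0,0,0]],"grip":[0.1,0.1,0.1]}' >/dev/null && python3 guard.py 3.3 && 
python3 -m creep '{"rotation":[[0,0,-0.083],[0,0,-0.083],[0,0,0]],"travel":[[0,0.062,0],[0,0.062,0],[0,0,0]],"grip":[0.1,0.1,0.1]}' >/dev/null && python3 guard.py 3.3 && 
python3 -m creep '{"rotation":[[0,0,-0.083],[0,0,-0.083],[0,0,0]],"travel":[[0,0.062,0],[0,0.062,0],[0,0,0]],"grip":[0.1,0.1,0.1]}' >/dev/null && python3 guard.py 3.3 && 
python3 -m creep '{"rotation":[[0,0,-0.083],[0,0,-0.083],[0,0,0]],"travel":[[0,0.062,0],[0,0.062,0],[0,0,0]],"grip":[0.1,0.1,0.1]}' >/dev/null && python3 guard.py 3.3 && 
python3 -m creep '{"rotation":[[0,0,-0.083],[0,0,-0.083],[0,0,0]],"travel":[[0,0.062,0],[0,0.062,0],[0,0,0]],"grip":[0.1,0.1,0.1]}' >/dev/null && python3 guard.py 3.3 && 
python3 -m creep '{"rotation":[[0,0,-0.083],[0,0,-0.083],[0,0,0]],"travel":[[0,0.062,0],[0,0.062,0],[0,0,0]],"grip":[0.1,0.1,0.1]}' >/dev/null && python3 guard.py 3.3
```

```text
t 20.52 Ft 0.65 Fx 1.90 Fz -0.94 ang -1.266 r 0.1548 toolang -1.265
t 20.90 Ft 2.11 Fx -0.13 Fz 0.10 ang -1.246 r 0.1548 toolang -1.245
t 21.27 Ft 0.95 Fx 0.14 Fz -0.08 ang -1.226 r 0.1548 toolang -1.225
t 21.65 Ft 1.85 Fx 1.33 Fz 0.25 ang -1.206 r 0.1548 toolang -1.205
t 22.02 Ft 0.60 Fx 0.93 Fz 0.28 ang -1.186 r 0.1548 toolang -1.185
t 22.40 Ft 1.32 Fx 0.88 Fz 0.54 ang -1.166 r 0.1548 toolang -1.165
```

```bash
python3 - <<'E'
from h import *
snap('top','top1')
E
```

```text
(no output)
```

View pics/top1.png

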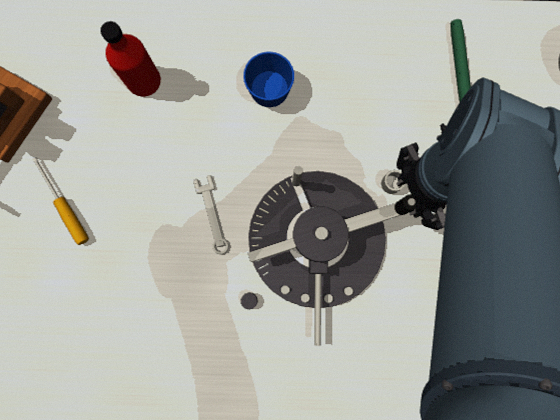

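The picture shows the lever moved with the tool: grip at (403,205), tail end at (250,256), peg at (298,172). I'll carry on.

```bash

python3 -m creep '{"rotation":[[0,0,-0.083],[0,0,-0.083],[0,0,0]],"travel":[[0,0.062,0],[0,0.062,0],[0,0,0]],"grip":[0.1,0.1,0.1]}' >/dev/null && python3 guard.py 3.3 && 
python3 -m creep '{"rotation":[[0,0,-0.083],[0,0,-0.083],[0,0,0]],"travel":[[0,0.062,0],[0,0.062,0],[0,0,0]],"grip":[0.1,0.1,0.1]}' >/dev/null && python3 guard.py 3.3 && 
python3 -m creep '{"rotation":[[0,0,-0.083],[0,0,-0.083],[0,0,0]],"travel":[[0,0.062,0],[0,0.062,0],[0,0,0]],"grip":[0.1,0.1,0.1]}' >/dev/null && python3 guard.py 3.3 && 
python3 -m creep '{"rotation":[[0,0,-0.083],[0,0,-0.083],[0,0,0]],"travel":[[0,0.062,0],[0,0.062,0],[0,0,0]],"grip":[0.1,0.1,0.1]}' >/dev/null && python3 guard.py 3.3
```

```text
t 22.82 Ft 2.19 Fx 1.59 Fz -1.48 ang -1.147 r 0.1548 toolang -1.145
t 23.20 Ft 3.21 Fx 1.83 Fz -1.34 ang -1.129 r 0.1547 toolang -1.125
t 23.57 Ft 4.22 Fx 2.68 Fz -3.04 ang -1.111 r 0.1547 toolang -1.105
```

```bash
python3 - <<'E'
from h import *
s=robot.sense();print({k:np.round(v,4).tolist() for k,v in s.items()})
d,s=snap('wrist','w2')
E
python3 guard.py 9
```

```text
{'t': 23.575, 'joint_pos': [-0.0559, 0.6408, 0.3398, 1.6626, -0.2603, 0.8841, 0.8531], 'qvel': [-0.0006, -0.0009, 0.0006, 0.0022, -0.001, -0.0035, -0.002], 'joint_efforts': [-0.9133, -57.571, 6.2441, -24.6072, -0.4878, -1.6264, 0.0738], 'tool_pos': [0.6166, -0.1576, 0.1005], 'tool_rot': [[-0.4487, 0.8937, -0.0011], [0.8937, 0.4487, -0.0], [0.0005, -0.001, -1.0]], 'contact_force': [-4.9721, 0.5052, 3.0491], 'wrist_torque': [-0.0308, 1.1855, -0.0154], 'opening': 0.0469}
t 23.62 Ft 3.72 Fx 3.17 Fz -2.82 ang -1.111 r 0.1547 toolang -1.106
```

View pics/w2.png

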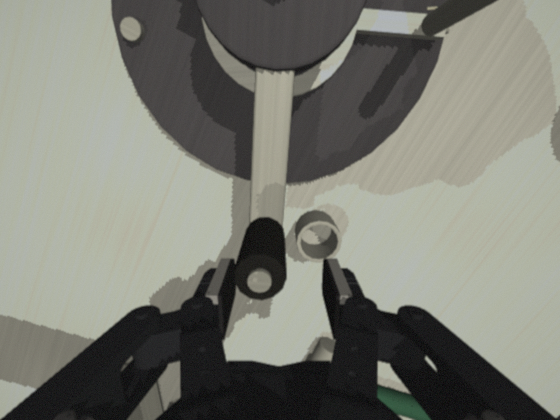

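```bash
python3 - <<'E'
from h import *
d,s=load('w2'); g=ray(d,s,260.5,278.5,.15); R=np.array(s['tool_rot'])
e=g-[.548,-.019,.15]; print(g,np.hypot(*e[:2]),np.arctan2(e[1],e[0]),R.T@(g-s['tool_pos']))
d,s=load('top1'); g=ray(d,s,406,204.5,.15);e=g-[.548,-.019,.15];print(g,np.hypot(*e[:2]),np.arctan2(e[1],e[0]))
E
```

```text
[ 0.60657167 -0.16073702  0.15      ] 0.15336239136609386 -1.1789269204736854 [ 0.00176595 -0.01042973 -0.04947451]
[ 0.59506918 -0.15607273  0.15      ] 0.14492909024130565 -1.2400237286251583
```

```bash

python3 -m creep '{"rotation":[[0,0,-0.083],[0,0,0]],"travel":[[0,0.062,0],[0,0,0]],"grip":[0.1,0.1]}' >/dev/null && python3 guard.py 5.5 && 
python3 -m creep '{"rotation":[[0,0,-0.083],[0,0,0]],"travel":[[0,0.062,0],[0,0,0]],"grip":[0.1,0.1]}' >/dev/null && python3 guard.py 5.5
```

```text
t 23.88 Ft 5.64 Fx 3.24 Fz -2.57 ang -1.104 r 0.1547 toolang -1.096
```

```bash

python3 -m creep '{"rotation":[[0,0,0]],"travel":[[0,0,0]],"grip":[0.1]}' >/dev/null && python3 guard.py 9;python3 -m creep '{"rotation":[[0,0,-0.05],[0,0,0]],"travel":[[0,0.035,0],[0,0,0]],"grip":[0.1,0.1]}' >/dev/null && python3 guard.py 9
```

```text
t 24.00 Ft 5.03 Fx 2.70 Fz -2.44 ang -1.103 r 0.1547 toolang -1.096
t 24.25 Ft 6.81 Fx 2.69 Fz -3.30 ang -1.100 r 0.1546 toolang -1.090
```

```bash

python3 -m creep '{"rotation":[[0,0,0],[0,0,0],[0,0,0],[0,0,0],[0,0,0],[0,0,0],[0,0,0],[0,0,0],[0,0,0],[0,0,0]],"travel":[[0,-0.1,0],[0,-0.1,0],[0,-0.12,0],[0,-0.12,0],[0,0,0],[0,0,-0.8],[0,0,-0.8],[0,0,-0.9],[0,0,-0.9],[0,0,-0.6]],"grip":[0.1,0.1,0.15,0.3,0.3,0.3,0.3,0.3,0.3,0.3]}' && python3 guard.py 9
python3 - <<'E'
from h import *
d,s=snap('wrist','w3'); print(np.array(s['tool_rot']).round(3).tolist(),np.round(s['joint_pos'],3))
E
```

```text
t: 25.5
tool_pos: [0.6105, -0.1618, 0.2034]
tool_rot: [[-0.463, 0.886, 0.003], [0.886, 0.463, -0.001], [-0.002, 0.003, -1.0]]
contact_force: [-0.1, -0.4, -0.5]
opening: 0.0554
t 25.50 Ft 0.30 Fx -0.24 Fz 0.50 ang -1.158 r 0.1559 toolang -1.090
[[-0.463, 0.886, 0.003], [0.886, 0.463, -0.001], [-0.002, 0.003, -1.0]] [-0.076  0.512  0.377  1.602 -0.208  1.064  0.838]
```

View pics/w3.png

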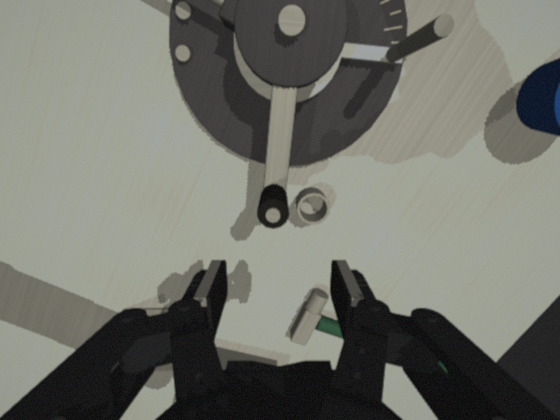

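```bash
python3 - <<'E'
from h import *
d,s=load('w3'); 
for q,z in((( 272.5,214),.15),((444,26),.13),((291,20),.093)):
    g=ray(d,s,*q,z);e=g-[.548,-.019,.15];print(g,np.hypot(*e[:2]),np.arctan2(e[1],e[0]))
E
python3 -m creep '{"rotation":[[0,0,0],[0,0,0],[0,0,0],[0,0,0],[0,0,0],[0,0,0],[0,0,0],[0,0,0]],"travel":[[0.737,0.621,0],[0.737,0.621,0],[0.737,0.621,0],[0.737,0.621,0],[0.737,0.621,0],[0.737,0.621,0],[0.737,0.621,0],[0.737,0.621,0]],"grip":[0.1,0.1,0.1,0.1,0.1,0.1,0.1,0.1]}' >/dev/null
python3 -m creep '{"rotation":[[0,0,1],[0,0,1],[0,0,1],[0,0,1],[0,0,1],[0,0,1],[0,0,1],[0,0,1],[0,0,1],[0,0,1]],"travel":[[0,0,0],[0,0,0],[0,0,0],[0,0,0],[0,0,0],[0,0,0],[0,0,0],[0,0,0],[0,0,0],[0,0,0]],"grip":[0.1,0.1,0.1,0.1,0.1,0.1,0.1,0.1,0.1,0.1]}' >/dev/null
python3 -m creep '{"rotation":[[0,0,1],[0,0,1],[0,0,1],[0,0,0.7],[0,0,0]],"travel":[[0,0,0],[0,0,0],[0,0,0],[0,0,0],[0,0,0]],"grip":[0.1,0.1,0.1,0.1,0.1]}'
python3 - <<'E'
from h import *
d,s=snap('wrist','w4'); print(s['joint_pos'],proj(d,s,[.6525,.0265,.13]))
E
```

```text
[ 0.6036929  -0.16207983  0.15      ] 0.1535367637023216 -1.1995970276731034
[0.65304155 0.02518345 0.13      ] 0.11395570974353561 0.3981620095530644
[ 0.54499442 -0.01521171  0.093     ] 0.004835765918901034 2.2414926225554845
t: 28.42
tool_pos: [0.6516, 0.0274, 0.2005]
tool_rot: [[0.917, 0.398, -0.0], [0.398, -0.917, -0.0], [-0.0, 0.0, -1.0]]
contact_force: [-0.3, 0.4, -0.2]
opening: 0.0467
[-0.58917242  0.63160335  0.73660212  1.55652662 -0.45343891  1.13103261
 -0.91436062] (np.float64(278.9549538662707), np.float64(209.96659983938758))
```

View pics/w4.png

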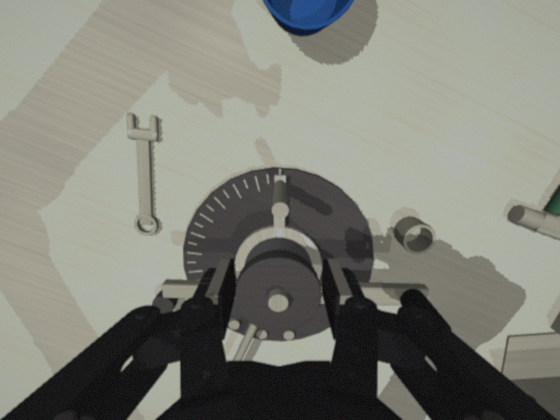

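```bash
cat > g2.py <<'E'
from h import *
import sys
s=robot.sense();R=np.array(s['tool_rot']);f=R.T@np.array(s['contact_force'])
p=np.array(s['tool_pos'])-[.548,-.019,.093]
print('t %.2f Ft %.2f Fx %.2f Fz %.2f ang %.3f r %.4f z %.3f toolang %.3f open %.4f'%(s['t'],f[1],f[0],f[2],np.arctan2(p[1],p[0]),np.hypot(p[0],p[1]),s['tool_pos'][2],np.arctan2(R[1,0],R[0,0]),s['opening']))
sys.exit(int(f[1]>float(sys.argv[1])))
E
python3 -m creep '{"rotation":[[0,0,0],[0,0,0],[0,0,0],[0,0,0],[0,0,0],[0,0,0],[0,0,0],[0,0,0]],"travel":[[0,0,0.975],[0,0,0.975],[0,0,0.975],[0,0,0.975],[0,0,0],[0,0,0],[0,0,0],[0,0,0]],"grip":[0.1,0.1,0.1,0.1,0,-0.15,-0.3,-0.3]}' >/dev/null; python3 g2.py 2 &&
python3 -m creep '{"rotation":[[0,0,-0.4],[0,0,-0.4],[0,0,-0.8],[0,0,-0.8],[0,0,-0.8],[0,0,-0.4],[0,0,0]],"travel":[[0,-0.22,0],[0,-0.22,0],[-0.01,-0.44,0],[-0.01,-0.44,0],[-0.01,-0.44,0],[0,-0.22,0],[0,0,0]],"grip":[-0.3,-0.3,-0.3,-0.3,-0.3,-0.3,-0.3]}' >/dev/null; python3 g2.py 3
```

```text
t 29.48 Ft -0.50 Fx -0.60 Fz 0.24 ang 0.414 r 0.1136 z 0.104 toolang 0.408 open 0.0299
t 30.35 Ft 0.55 Fx 0.13 Fz -0.65 ang 0.854 r 0.1150 z 0.103 toolang 0.840 open 0.0300
```

```bash

python3 -m creep '{"rotation":[[0,0,-0.4],[0,0,-0.8],[0,0,-0.8],[0,0,-0.8],[0,0,-0.8],[0,0,-0.8],[0,0,-0.8],[0,0,-0.8],[0,0,-0.4],[0,0,0]],"travel":[[0,-0.22,0],[-0.01,-0.44,0],[-0.015,-0.44,0],[-0.015,-0.44,0],[-0.015,-0.44,0],[-0.015,-0.44,0],[-0.015,-0.44,0],[-0.015,-0.44,0],[0,-0.22,0],[0,0,0]],"grip":[-0.3,-0.3,-0.3,-0.3,-0.3,-0.3,-0.3,-0.3,-0.3,-0.3]}' >/dev/null; python3 g2.py 3
python3 - <<'E'
from h import *
d,s=snap('wrist','w5'); snap('top','top2'); snap('side','side2')
a=cv2.imread('pics/w5.png')[100:420,60:500];b=cv2.imread('pics/top2.png')[100:360,180:480]
cv2.imwrite('pics/c5.png',np.hstack([cv2.resize(a,(400,291)),cv2.resize(b,(336,291))]))
E
```

```text
t 31.60 Ft 0.64 Fx 0.03 Fz 0.78 ang 1.610 r 0.1167 z 0.103 toolang 1.607 open 0.0302
```

View pics/c5.png

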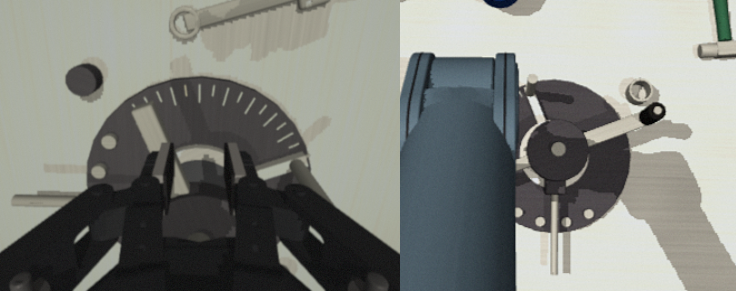

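```bash
python3 - <<'E'
from h import *
d,s=load('w5'); print('tcp px',proj(d,s,s['tool_pos']),'peg0 px',proj(d,s,[.6525,.0265,.13]),proj(d,s,[.6525,.0265,.02]))
R=np.array(s['tool_rot']); print(R.round(3).tolist(), s['tool_pos'])
t,ss=load('top2'); print(proj(t,ss,[.6525,.0265,.13]),proj(t,ss,s['tool_pos']))
a=cv2.imread('pics/top2.png')[140:300,230:430];b=cv2.imread('pics/w5.png')[180:400,200:480]
cv2.imwrite('pics/c6.png',np.hstack([cv2.resize(a,(400,320),interpolation=3),cv2.resize(b,(400,320))]))
E
```

```text
tcp px (np.float64(279.87288592756875), np.float64(241.94753365615693)) peg0 px (np.float64(440.145154364856), np.float64(362.3047733803154)) (np.float64(383.2798440350892), np.float64(277.11516387059646))
[[-0.036, 0.999, 0.0], [0.999, 0.036, 0.0], [0.0, 0.0, -1.0]] [0.54342242 0.09762616 0.10320566]
(np.float64(298.02907279381577), np.float64(170.9010991392942)) (np.float64(255.7406633551402), np.float64(233.59083058180656))
```

View pics/c6.png

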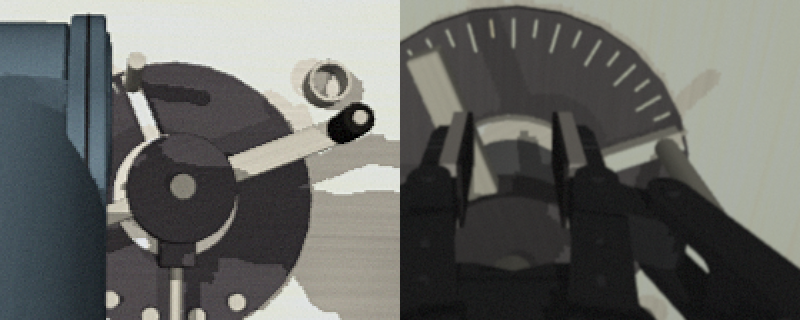

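```bash
python3 - <<'E'
from h import *
d,s=load('w5'); R=np.array(s['tool_rot']);p=np.array(s['tool_pos'])
print(d['fx'],np.round(d['mount'],4).tolist())
for z in(0,-.01,-.019,-.03,-.04):
  for x in (-.011,.011): print(z,x,[np.round(proj(d,s,p+R@[x,y,z]),0).tolist() for y in(-.015,.015)])
im=cv2.imread('pics/w5.png')[225:360,200:360]
cv2.imwrite('pics/c7.png',cv2.resize(im,None,fx=4,fy=4,interpolation=3))
E
```

```text
290.7982364130505 [[0.0003, 0.9512, 0.3085, 0.078], [1.0, -0.0003, -0.0001, -0.001], [-0.0001, 0.3085, -0.9512, -0.1801], [0.0, 0.0, 0.0, 1.0]]
0 -0.011 [[258.0, 257.0], [302.0, 257.0]]
0 0.011 [[257.0, 227.0], [303.0, 227.0]]
-0.01 -0.011 [[257.0, 264.0], [303.0, 264.0]]
-0.01 0.011 [[256.0, 232.0], [304.0, 232.0]]
-0.019 -0.011 [[256.0, 270.0], [304.0, 270.0]]
-0.019 0.011 [[255.0, 238.0], [305.0, 238.0]]
-0.03 -0.011 [[254.0, 280.0], [306.0, 280.0]]
-0.03 0.011 [[253.0, 245.0], [307.0, 245.0]]
-0.04 -0.011 [[253.0, 289.0], [307.0, 289.0]]
-0.04 0.011 [[252.0, 253.0], [309.0, 253.0]]
```

View pics/c7.png

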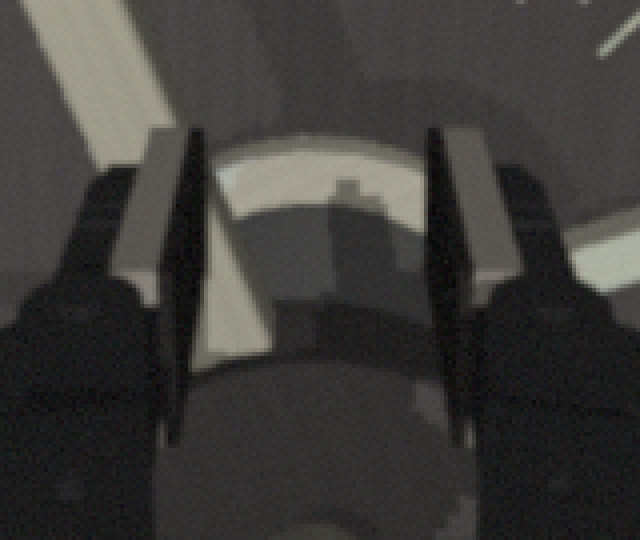

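```bash

python3 -m creep '{"rotation":[[0,0,0],[0,0,0],[0,0,0],[0,0,0],[0,0,0],[0,0,0],[0,0,0],[0,0,0]],"travel":[[0,0,-0.8],[0,0,-0.8],[-0.6,0.85,0],[-0.6,0.85,0],[-0.6,0.85,0],[-0.6,0.85,0],[-0.6,0.85,0],[0,0,0]],"grip":[-0.3,-0.2,0,0.1,0.1,0.1,0.1,0.1]}' >/dev/null
python3 -m creep '{"rotation":[[0,0,1],[0,0,1],[0,0,1],[0,0,1],[0,0,1],[0,0,1],[0,0,1],[0,0,1],[0,0,1],[0,0,0.95]],"travel":[[0,0,0],[0,0,0],[0,0,0],[0,0,0],[0,0,0],[0,0,0],[0,0,0],[0,0,0],[0,0,0],[0,0,0]],"grip":[0.1,0.1,0.1,0.1,0.1,0.1,0.1,0.1,0.1,0.1]}'
python3 g2.py 9
python3 - <<'E'
from h import *
d,s=snap('wrist','w6'); R=np.array(s['tool_rot']);print('peg in tool',R.T@(np.array([.6525,.0265,.13])-s['tool_pos']))
print(proj(d,s,[.6525,.0265,.13]))
E
```

```text
t: 34.0
tool_pos: [0.6517, 0.0278, 0.1429]
tool_rot: [[0.917, 0.399, -0.001], [0.399, -0.917, 0.001], [-0.0, -0.001, -1.0]]
contact_force: [0.4, -0.4, 0.1]
opening: 0.0468
t 34.00 Ft 0.50 Fx 0.21 Fz -0.06 ang 0.424 r 0.1138 z 0.143 toolang 0.410 open 0.0468
peg in tool [0.00016524 0.00153351 0.01291638]
(np.float64(279.657726940835), np.float64(234.18801363003354))
```

```bash

python3 -m creep '{"rotation":[[0,0,0],[0,0,0],[0,0,0],[0,0,0],[0,0,0],[0,0,0],[0,0,0],[0,0,0]],"travel":[[0,0,0.6],[0,0,0.6],[0,0,0.6],[0,0,0.6],[0,0,0.5],[0,0,0],[0,0,0],[0,0,0]],"grip":[0.1,0.1,0.1,0.1,0.1,0,-0.15,-0.3]}' >/dev/null; python3 g2.py 3 &&
python3 -m creep '{"rotation":[[0,0,-0.4],[0,0,-0.4],[0,0,-0.4],[0,0,-0.4],[0,0,-0.4],[0,0,0]],"travel":[[0,-0.22,0],[0,-0.22,0],[0,-0.22,0],[0,-0.22,0],[0,-0.22,0],[0,0,0]],"grip":[-0.3,-0.3,-0.3,-0.3,-0.3,-0.3]}' >/dev/null; python3 g2.py 3
python3 - <<'E'
from h import *
snap('wrist','w7')
E
```

```text
t 35.05 Ft 0.18 Fx 0.78 Fz -0.33 ang 0.411 r 0.1145 z 0.071 toolang 0.414 open 0.0299
t 35.80 Ft -0.50 Fx -0.70 Fz -0.91 ang 0.663 r 0.1149 z 0.070 toolang 0.655 open 0.0299
```

View pics/w7.png

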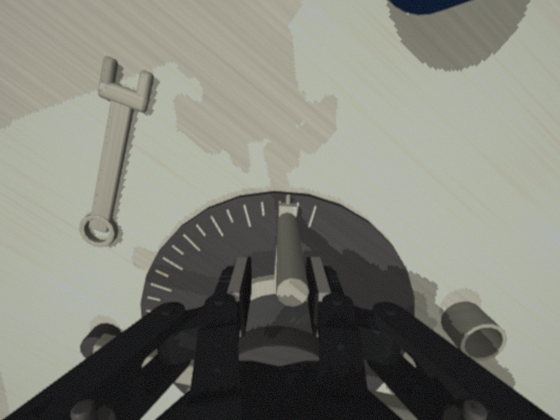

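```bash

python3 -m creep '{"rotation":[[0,0,-0.7],[0,0,-0.7],[0,0,-0.7],[0,0,-0.7],[0,0,-0.7],[0,0,0]],"travel":[[-0.02,-0.39,0],[-0.02,-0.39,0],[-0.02,-0.39,0],[-0.02,-0.39,0],[-0.02,-0.39,0],[0,0,0]],"grip":[-0.3,-0.3,-0.3,-0.3,-0.3,-0.3]}' >/dev/null; python3 g2.py 3 &&
python3 -m creep '{"rotation":[[0,0,-0.7],[0,0,-0.7],[0,0,-0.7],[0,0,-0.7],[0,0,-0.7],[0,0,-0.4],[0,0,0]],"travel":[[-0.02,-0.39,0],[-0.02,-0.39,0],[-0.02,-0.39,0],[-0.02,-0.39,0],[-0.02,-0.39,0],[-0.01,-0.22,0],[0,0,0]],"grip":[-0.3,-0.3,-0.3,-0.3,-0.3,-0.3,-0.3]}' >/dev/null; python3 g2.py 3
python3 - <<'E'
from h import *
snap('wrist','w8')
E
```

```text
t 36.60 Ft 0.63 Fx 0.03 Fz -0.48 ang 1.086 r 0.1145 z 0.071 toolang 1.073 open 0.0299
t 37.48 Ft 0.56 Fx -0.41 Fz -0.77 ang 1.558 r 0.1139 z 0.071 toolang 1.540 open 0.0301
```

View pics/w8.png

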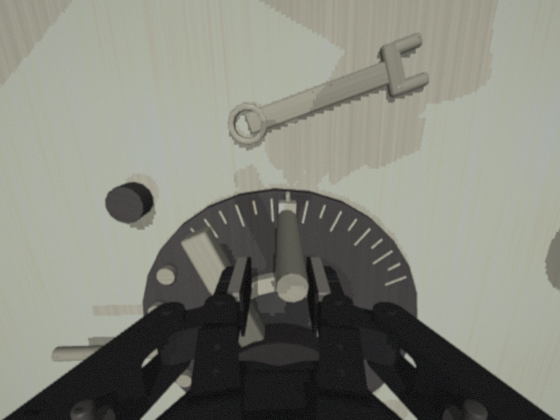

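```bash

python3 -m creep '{"rotation":[[0,0,-0.167],[0,0,-0.167],[0,0,-0.167],[0,0,-0.167],[0,0,-0.167],[0,0,-0.167],[0,0,-0.167],[0,0,-0.167],[0,0,-0.167],[0,0,0]],"travel":[[0,-0.092,0],[0,-0.092,0],[0,-0.092,0],[0,-0.092,0],[0,-0.092,0],[0,-0.092,0],[0,-0.092,0],[0,-0.092,0],[0,-0.092,0],[0,0,0]],"grip":[-0.3,-0.3,-0.3,-0.3,-0.3,-0.3,-0.3,-0.3,-0.3,-0.3]}' >/dev/null; python3 g2.py 2 &&
python3 -m creep '{"rotation":[[0,0,-0.083],[0,0,-0.083],[0,0,0]],"travel":[[0,-0.046,0],[0,-0.046,0],[0,0,0]],"grip":[-0.3,-0.3,-0.3]}' >/dev/null; python3 g2.py 2 &&
python3 -m creep '{"rotation":[[0,0,-0.083],[0,0,0]],"travel":[[0,-0.046,0],[0,0,0]],"grip":[-0.3,-0.3]}' >/dev/null; python3 g2.py 2 &&
python3 -m creep '{"rotation":[[0,0,-0.083],[0,0,0]],"travel":[[0,-0.046,0],[0,0,0]],"grip":[-0.3,-0.3]}' >/dev/null; python3 g2.py 2
```

```text
t 38.77 Ft -0.14 Fx 0.62 Fz -0.45 ang 1.740 r 0.1150 z 0.071 toolang 1.723 open 0.0297
t 39.15 Ft 0.30 Fx 1.03 Fz 1.64 ang 1.757 r 0.1150 z 0.071 toolang 1.742 open 0.0296
t 39.40 Ft 1.10 Fx 0.67 Fz 0.10 ang 1.767 r 0.1150 z 0.071 toolang 1.752 open 0.0296
t 39.65 Ft 0.97 Fx 0.01 Fz -0.48 ang 1.777 r 0.1149 z 0.071 toolang 1.762 open 0.0298
```

```bash

python3 -m creep '{"rotation":[[0,0,-0.083],[0,0,0]],"travel":[[0,-0.046,0],[0,0,0]],"grip":[-0.3,-0.3]}' >/dev/null && python3 g2.py 1.9 &&
python3 -m creep '{"rotation":[[0,0,-0.05],[0,0,0]],"travel":[[0,-0.028,0],[0,0,0]],"grip":[-0.3,-0.3]}' >/dev/null && python3 g2.py 1.9 &&
python3 -m creep '{"rotation":[[0,0,-0.05],[0,0,0]],"travel":[[0,-0.028,0],[0,0,0]],"grip":[-0.3,-0.3]}' >/dev/null && python3 g2.py 1.9 &&
python3 -m creep '{"rotation":[[0,0,-0.05],[0,0,0]],"travel":[[0,-0.028,0],[0,0,0]],"grip":[-0.3,-0.3]}' >/dev/null && python3 g2.py 1.9 &&
python3 -m creep '{"rotation":[[0,0,-0.05],[0,0,0]],"travel":[[0,-0.028,0],[0,0,0]],"grip":[-0.3,-0.3]}' >/dev/null && python3 g2.py 1.9 &&
python3 -m creep '{"rotation":[[0,0,-0.05],[0,0,0]],"travel":[[0,-0.028,0],[0,0,0]],"grip":[-0.3,-0.3]}' >/dev/null && python3 g2.py 1.9 &&
python3 -m creep '{"rotation":[[0,0,-0.05],[0,0,0]],"travel":[[0,-0.028,0],[0,0,0]],"grip":[-0.3,-0.3]}' >/dev/null && python3 g2.py 1.9 &&
python3 -m creep '{"rotation":[[0,0,-0.05],[0,0,0]],"travel":[[0,-0.028,0],[0,0,0]],"grip":[-0.3,-0.3]}' >/dev/null && python3 g2.py 1.9 &&
python3 -m creep '{"rotation":[[0,0,-0.05],[0,0,0]],"travel":[[0,-0.028,0],[0,0,0]],"grip":[-0.3,-0.3]}' >/dev/null && python3 g2.py 1.9 &&
python3 -m creep '{"rotation":[[0,0,-0.05],[0,0,0]],"travel":[[0,-0.028,0],[0,0,0]],"grip":[-0.3,-0.3]}' >/dev/null && python3 g2.py 1.9
```

```text
t 39.90 Ft 0.02 Fx 0.61 Fz -0.76 ang 1.787 r 0.1150 z 0.071 toolang 1.772 open 0.0299
t 40.15 Ft 1.28 Fx 0.15 Fz 0.58 ang 1.792 r 0.1149 z 0.071 toolang 1.778 open 0.0301
t 40.40 Ft 0.67 Fx -0.61 Fz -0.75 ang 1.799 r 0.1149 z 0.071 toolang 1.784 open 0.0299
t 40.65 Ft 1.01 Fx 0.39 Fz -0.57 ang 1.805 r 0.1149 z 0.071 toolang 1.790 open 0.0298
t 40.90 Ft 1.06 Fx 0.50 Fz 0.38 ang 1.811 r 0.1150 z 0.071 toolang 1.796 open 0.0298
t 41.15 Ft 0.55 Fx 1.17 Fz -0.39 ang 1.817 r 0.1150 z 0.071 toolang 1.802 open 0.0300
t 41.40 Ft -0.48 Fx -0.13 Fz -1.02 ang 1.824 r 0.1150 z 0.071 toolang 1.808 open 0.0298
t 41.65 Ft 0.49 Fx -0.35 Fz -0.44 ang 1.829 r 0.1150 z 0.071 toolang 1.814 open 0.0300
t 41.90 Ft -0.07 Fx 0.07 Fz -0.34 ang 1.836 r 0.1150 z 0.071 toolang 1.820 open 0.0300
t 42.15 Ft 0.47 Fx 0.24 Fz 0.22 ang 1.842 r 0.1150 z 0.071 toolang 1.826 open 0.0298
```

```bash

python3 -m creep '{"rotation":[[0,0,-0.05],[0,0,0]],"travel":[[0,-0.028,0],[0,0,0]],"grip":[-0.3,-0.3]}' >/dev/null && python3 g2.py 2 &&
python3 -m creep '{"rotation":[[0,0,-0.05],[0,0,0]],"travel":[[0,-0.028,0],[0,0,0]],"grip":[-0.3,-0.3]}' >/dev/null && python3 g2.py 2 &&
python3 -m creep '{"rotation":[[0,0,-0.05],[0,0,0]],"travel":[[0,-0.028,0],[0,0,0]],"grip":[-0.3,-0.3]}' >/dev/null && python3 g2.py 2 &&
python3 -m creep '{"rotation":[[0,0,-0.05],[0,0,0]],"travel":[[0,-0.028,0],[0,0,0]],"grip":[-0.3,-0.3]}' >/dev/null && python3 g2.py 2 &&
python3 -m creep '{"rotation":[[0,0,-0.05],[0,0,0]],"travel":[[0,-0.028,0],[0,0,0]],"grip":[-0.3,-0.3]}' >/dev/null && python3 g2.py 2 &&
python3 -m creep '{"rotation":[[0,0,-0.05],[0,0,0]],"travel":[[0,-0.028,0],[0,0,0]],"grip":[-0.3,-0.3]}' >/dev/null && python3 g2.py 2 &&
python3 -m creep '{"rotation":[[0,0,-0.05],[0,0,0]],"travel":[[0,-0.028,0],[0,0,0]],"grip":[-0.3,-0.3]}' >/dev/null && python3 g2.py 2 &&
python3 -m creep '{"rotation":[[0,0,-0.05],[0,0,0]],"travel":[[0,-0.028,0],[0,0,0]],"grip":[-0.3,-0.3]}' >/dev/null && python3 g2.py 2 &&
python3 -m creep '{"rotation":[[0,0,-0.05],[0,0,0]],"travel":[[0,-0.028,0],[0,0,0]],"grip":[-0.3,-0.3]}' >/dev/null && python3 g2.py 2 &&
python3 -m creep '{"rotation":[[0,0,-0.05],[0,0,0]],"travel":[[0,-0.028,0],[0,0,0]],"grip":[-0.3,-0.3]}' >/dev/null && python3 g2.py 2
```

```text
t 42.40 Ft 0.09 Fx -0.17 Fz 0.21 ang 1.848 r 0.1150 z 0.071 toolang 1.832 open 0.0293
t 42.65 Ft 1.28 Fx -0.79 Fz -0.02 ang 1.854 r 0.1150 z 0.071 toolang 1.838 open 0.0303
t 42.90 Ft 0.55 Fx -0.37 Fz -0.30 ang 1.860 r 0.1150 z 0.071 toolang 1.844 open 0.0297
t 43.15 Ft 0.79 Fx -0.66 Fz 1.32 ang 1.864 r 0.1150 z 0.071 toolang 1.850 open 0.0299
t 43.40 Ft 4.45 Fx -0.51 Fz 3.02 ang 1.865 r 0.1149 z 0.071 toolang 1.856 open 0.0301
```

```bash

python3 -m creep '{"rotation":[[0,0,0],[0,0,0],[0,0,0],[0,0,0],[0,0,0],[0,0,0],[0,0,0],[0,0,0],[0,0,0],[0,0,0]],"travel":[[0,0.06,0],[0,0.1,0],[0,0.13,0],[0,0,0],[0,0,-0.4],[0,0,-0.8],[0,0,-0.9],[0,0,-0.9],[0,0,-0.9],[0,0,0]],"grip":[-0.3,-0.3,-0.25,-0.1,-0.1,-0.1,-0.1,-0.1,-0.1,-0.1]}' ; python3 g2.py 9
python3 - <<'E'
from h import *
d,s=snap('wrist','w9'); snap('side','s9')
# expected pixel positions
P=np.array([.548,-.019,0])
def pol(r,a,z): return P+[r*np.cos(a),r*np.sin(a),z]
for a in (1.78,1.80,1.82): print(a,proj(d,s,pol(.115,a,.13)))
g=d['frame'].mean(2).astype(int)
# brightness round arcs at tail-top height, r=.125, and peg height
for r,z in((.125,.088),(.120,.088),(.115,.13)):
    print(r,z,[int(g[int(round(v)),int(round(u))]) if 0<=v<420 else -1 for a in np.arange(1.6,2.15,.02) for u,v in[proj(d,s,pol(r,a,z))]])
E
```

```text
t: 44.65
tool_pos: [0.5223, 0.0932, 0.1702]
tool_rot: [[-0.281, 0.96, 0.004], [0.96, 0.281, 0.001], [0.0, 0.004, -1.0]]
contact_force: [0.2, 0.1, -0.3]
opening: 0.0387
t 44.65 Ft 0.24 Fx 0.06 Fz 0.33 ang 1.796 r 0.1151 z 0.170 toolang 1.856 open 0.0387
1.78 (np.float64(282.04535694328194), np.float64(222.61142892651625))
1.8 (np.float64(279.1904839113312), np.float64(222.4367304012179))
1.82 (np.float64(276.3311692026828), np.float64(222.31583995653116))
0.125 0.088 [65, 66, 69, 65, 60, 56, 54, 58, 64, 82, 83, 79, 72, 58, 51, 138, 142, 142, 147, 147, 146, 127, 69, 70, 67, 69, 72, 68]
0.12 0.088 [65, 65, 65, 63, 59, 60, 59, 58, 81, 82, 83, 81, 74, 68, 68, 144, 142, 143, 147, 146, 147, 134, 73, 51, 51, 56, 70, 68]
0.115 0.13 [63, 61, 62, 63, 58, 60, 56, 56, 139, 143, 143, 141, 145, 146, 131, 95, 97, 140, 143, 122, 50, 47, 47, 65, 69, 70, 69, 66]
```

```bash
python3 - <<'E'
from h import *
a,_=load('side0');b,_=load('s9')
x=np.abs(a['frame'].astype(int)-b['frame']).max(2)
for n,(u,v) in dict(rodend=(425,237),wrench=(255,315),slug=(371,298),tube=(280,158)).items(): print(n,x[v-10:v+11,u-10:u+11].mean().round(1))
print(robot.sign_off())
E
```

```text
rodend 18.1
wrench 5.6
slug 10.2
tube 31.5
the job is handed in; nothing more can be done
None
```

I swung the lever to first firm resistance on the rod and left it there. I then brought the zero peg round to touch the tail, let go and handed the job in at about 45 s of the 72 s allowed.

- **Lever:** I pushed it by the grip about 0.9 rad counter-clockwise. The push stayed under about 2.4 N in the slack, then rose to 5.6 N and 6.8 N, where I stopped. The rod bends for good at about 15 N. I then backed off without touching the lever again.
- **First peg pass missed:** The fingertips sat higher than I had assumed and passed over the peg, leaving it where it was. I lowered the tool 33 mm and repeated the pass.
- **Peg:** The second pass carried the peg round until the push jumped from about 0.8 N to 4.5 N on the tail, with almost no further movement. I estimated 3.1 to 6.2 N would be needed to shift the lever.

**Last checks**
- **Peg and tail:** The last wrist picture puts the peg's edge at 1.885 rad and the tail's face at about 1.88 rad. They are touching to within about 1 mm, which is as fine as I can measure.
- **Lever angle:** Readings from the tail and the grip range from -1.18 to -1.20 rad, a spread of 0.02 rad. I put that down to camera error, so I cannot rule out a small shift.
- **Loose parts and rod:** The before-and-after picture comparison was inconclusive. The wrench and slug barely changed. The patches around the tube (31) and the rod end (18) did differ. I put this down to moving shadows, because no unexpected force was felt, but I had no views left to confirm it.

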